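# Take the check weight off the load cell's latched hook

### The arm

A 6-joint arm with a two-finger parallel gripper is mounted at the origin on a cart in front of the work surface, level with it; the furniture and walls round the work are solid. World frame = base frame: x ahead of the robot, y to its left, z up, the work surface at z = 0. Lengths are in mm, angles in degrees, forces in N, time in s.
With the tool pointing down it reaches from about 300 to 850 mm from the base axis. Payload 4.2 kg.
Tool frame: the origin (TCP) lies at the centre of the arm's flange, where the gripper is bolted on; the fingertips stand 191 mm ahead of it and the grasp point (between the pads) lies 172 mm ahead of it; z points along the fingers, y is the direction in which the jaws open and shut (so a half turn about z gives the same grasp; the last joint's range is limited). The gripper opens to 91 mm and grips with 3 to 60 N. Pads are 32 mm wide; open, the fingers measure 118 mm over their backs; the gripper's body (76 mm by 178 mm) begins 60 mm behind the grasp point.
Start: joints at [-71.391, 18.312, 89.639, -0, 72.044, -1.146], TCP at [194.353, -541.156, 404.776] pointing down, gripper open.
Joint ranges: [-177.97, 177.97], [-48.28, 115.42], [12.27, 149.76], [-77.06, 257.06], [2.81, 150.46], [-146.56, 146.56]. Speed limits (degrees/s): [147.25, 147.25, 180, 180, 180, 180].

### API

Orientations are given as [roll, pitch, yaw] about the fixed x, y, z axes, in that order (R = Rz(yaw) Ry(pitch) Rx(roll)).
In Python, from workcell import status, vision, ticket gives the robot as it stands.
- The arm moves only by the shell command python3 -m jog 'ROWS' [FORCE]. ROWS is JSON, a list of rows, each a list of 7 numbers: the finger opening in m, from 0 to 0.0912, then the shift along the tool's x, y, z in m, then the turn, a rotation vector about the tool's x, y, z in rad. A call has 1 to 12 rows; each row shifts and turns the commanded pose from where the row before left it, along the tool's axes as they then stand; what a row does not reach is not made up. A row lasts 1/8 s, in which the tool goes at most 62.5 mm and 10.7 degrees, less where a joint would pass 70% of its speed; a pose out of reach is approached as far as the arm can. A call with a gripper value outside its range is refused whole. The fingers move at their own pace and stop on an object; FORCE is the grip in N (left out, the last holds). Time passes only in rows, so rows that do not move let the fingers close. It gives the time, the measured TCP pose, the force and the opening at its end, in the units of the state.
- status.state(): the state, without advancing time (a new reading comes with each control period).
- vision.grab_frame(name): name is "scene" or "top"; returns a dict with "color" (480x640x3 uint8, blue, green, red), "depth" (480x640 float32, mm along the optical axis (not along the pixel's ray), 0 where there is no reading), "fov_y" (degrees; the focal length in pixels is half the picture's height over the tangent of half this angle, whatever the lens; pixels are square), "cx", "cy" (the principal point, pixels), "k1" (the pictures are not rectified: a ray, as slopes to the right and down, at radius r is drawn at 1 + k1 r^2 times it, then the intrinsics apply), "pose" (4x4, takes a point from camera to world coordinates). Camera axes: x right, y down, z forward; pixel columns grow to the right and rows downward; lengths in mm; the calibration is good to about 2 mm. A picture is of the moment at which its call begins.
- ticket.job_done(): hands the job in, once; it reports no verdict.
Trained networks look in the newest picture that a camera, given by its name, has taken for a name from the list of things; names that differ only in an ending like _2 or _b are one class to them, and where a whole thing is asked for, a point or a joint stands for the part that bears it (a point fixed in the world has none). Each returns a list of dicts, best first, with "p" (0 to 1); they miss things now and then, are a little off and sometimes report something else, mostly with a low value. They report only what shows in the picture. A call takes as long as a camera call.
- vision.find_in(camera, label): "location" ([x, y, z] in mm, in world coordinates, good to about 4 mm: the middle of the surface that is visible of it).
- vision.silhouettes(camera, label): "pixels" (480x640 bool, what is visible of it).
The state is a dict: "time_s": time; "qpos": joint angles; "qvel": joint speeds; "effort": joint torques, N m; "ee_pos": TCP position; "ee_rot": TCP orientation; "force": force on the tool from outside, world axes, zero at the start; "torque": the same for the moment, N m; "gripper_width": finger opening in mm.
Only numpy, scipy, OpenCV 4.12 (cv2) and the standard library are available. Lean on these libraries where they do the work, as an engineer would, in place of code of your own. Each camera call takes 0.05 s, during which the arm holds its last target.

### The job

The load cell has been checked, so please unload it: push the check weight's bail back along the hook so that the bail itself presses the red sprung keeper open, lift the weight off the hook without wrenching the load cell and let the keeper spring shut. Then set the weight down gently, upright and fully home, in the large round well of the wooden weight block, let go of it, and leave the other things on the bench as they are.

Things in the scene. Friction and masses are not known exactly. Their poses are not given: they have to be found in the camera images.
- load_cell_rig: load cell rig, fixed: dark base plate 205 x 110 x 8 mm, aluminium post at its rear (x = 91 to 135 mm, 36 mm wide, 162 mm high) and on it a bar load cell 13 mm wide (x = 46 to 126 mm, top 175 mm above the bench) that carries a hook of 10 mm round steel to the front. Origin on the bench below the hook's bowl; x from the hook back to the post, y across, z up
- hook_seat (a point): where the axis of the bail's bar lies while the weight hangs in the hook's bowl: x = y = 0, 178 mm above the bench; axes as the rig. The hook lies in the rig's xz plane: its arm runs level from the load cell to the bowl (top 173 mm above the bench, underside 163 mm), then curls up at the front (foremost point x = -18 mm, highest 199 mm above the bench) and back over the bowl
- hook_tip (a point): rear end of the hook's curled-back tip, 12 mm behind the bowl's centre and 192 mm above the bench (its underside 187 mm). The bar cannot rise under the tip: it must first be pushed straight back along the arm, 19 to 32 mm (best 24) behind hook_seat, and only then lifted straight up behind the tip
- keeper_hinge (a point): axis of the keeper's hinge, in a steel lug 18 mm thick and 10 mm wide under the hook's arm, 26 mm behind the bowl's centre and 141 mm above the bench; the lug's underside is 132 mm above the bench
- keeper (a joint): angle of the sprung red keeper: 0 shut (it stands upright behind the hook's tip and closes the hook's mouth), growing as its top swings back towards the post, at most 0.8 rad. The bail hangs in front of it; pushed back 24 mm the bail holds it open at about 0.45 rad against 2 to 5 N and can then rise in front of it. The keeper springs shut by itself once the bail has passed
- keeper_top (a point): upper end of the red keeper, a pressed-steel fork 20 mm wide that stands astride the hook's arm; shut, this point is 17 mm behind the bowl's centre and 197 mm above the bench, and the fork's front edge is at x = 12 mm; it swings about the rig's y axis
- check_weight: check weight, about 0.5 kg: turned steel cylinder 56 mm in diameter, 40 mm high, with a rigid stirrup-shaped bail of 10 mm round steel above, 120 mm wide, 160 mm high in all. Origin at the centre of the underside, z up, y along the bail's bar. It starts hanging in the hook, underside 28 mm above the bench, axes along the rig's. The stirrup's inside is 105 mm high, leaving room to rise 60 mm
- bail_bar (a point): middle of the bail's level bar, 150 mm above the weight's underside; axes as the weight. The middle 26 mm are bare and lie in the hook; to get clear, raise the bar 35 to 55 mm, then draw the weight to the front (rig's -x) until it hangs 60 mm or more in front of hook_seat
- grip_l (a point): centre of the blue moulded grip on the +y side of the bail's bar: 16 mm thick (x), 34 mm long (y), 20 mm high, 30 mm from the bar's middle; to be pinched from above across its thickness. Either grip will do
- grip_r (a point): centre of the like blue grip on the -y side of the bail's bar
- weight_block: wooden weight block, fixed, 145 x 110 x 36 mm, with one large empty round well 66 mm in diameter and 16 mm deep, and two small brass knob weights standing behind it (up to 71 mm above the bench, 62 mm behind the well's centre). Origin on the bench below the well's centre; x towards the brass weights, z up. The block reaches from x = -50 to +95 mm
- well_floor (a point): centre of the well's floor, 20 mm above the bench
- cutters: red-handled side cutters lying on the bench, 43 x 109 x 12 mm, bystander
- yellow_driver: yellow screwdriver lying on the bench, 172 mm long, bystander
- flux_pot: small white pot with a red lid, 48 mm in diameter, 35 mm high, bystander
- green_board: small green circuit board, 52 x 70 x 12 mm, bystander

How it is judged:
By the outcome, as a careful person would: the job done as asked, in the order asked, and still so for the second after the job is handed in, with the robot touching nothing.
It also fails if it takes over 48 s, if anything falls off the work surface, if the arm or the gripper's body presses on something with over 40 N, if the wrist force passes 120 N, or if a joint passes its speed limit or range.

## Working session

There is one attempt and no reset: what is moved stays moved. The work goes in short steps, Python scripts to look and compute and a shell command to move; the robot and the scene stay as the last step left them, time stands still between calls to the robot, and variables do not carry over. Pictures are saved under pics/ and viewed, and the job is handed in when it is done.

```bash
mkdir -p pics; ls
python3 - <<'E'
from workcell import status, vision
import cv2
s=status.state();print(s)
for n in("scene","top"):
    f=vision.grab_frame(n);cv2.imwrite(f"pics/{n}0.png",f["color"])
    print(n,f["fov_y"],f["cx"],f["cy"],f["k1"],f["pose"].tolist() if hasattr(f["pose"],"tolist") else f["pose"])
    for l in["load_cell_rig","check_weight","grip_l","grip_r","keeper","weight_block","bail_bar","cutters","yellow_driver","flux_pot","green_board"]:
        print(l,[( [round(v) for v in d["location"]],round(d["p"],2)) for d in vision.find_in(n,l)])
E
```

```text
pics
{'time_s': 0.0, 'qpos': array([-7.13910776e+01,  1.83489835e+01,  8.97069399e+01, -2.26250253e-03,
        7.20433398e+01, -1.14614238e+00]), 'qvel': array([-0.12141809,  0.07992497,  0.00692718,  0.05965336,  0.05273833,
        0.05670613]), 'effort': array([ 1.29330943e-03, -4.12457943e+01, -2.31977087e+01,  7.28720916e-02,
        4.57716035e-02, -1.66451227e-04]), 'ee_pos': array([ 194.28563142, -540.98979118,  403.94301879]), 'ee_rot': array([-1.79900714e+02,  1.65129254e-04,  1.97557643e+01]), 'force': array([ 0.02001523,  0.17285485, -0.20684595]), 'torque': array([-0.03295599, -0.00405464,  0.00463062]), 'gripper_width': 91.10275561190997}
scene 48.39512756224531 318.3044204724543 234.33027987625007 0.027709663633956903 [[-0.4791537539972363, -0.42964211252817075, 0.7653883557859281, -430.833884383631], [-0.8775512097498148, 0.25214181396161134, -0.40783376505481345, 565.8673093230617], [-0.01776384803449138, -0.8670825570812037, -0.49784765230794115, 769.8301802675666], [0.0, 0.0, 0.0, 1.0]]
load_cell_rig [([663, -102, 6], 0.75), ([577, -121, 82], 0.54), ([553, 242, 37
[... 571 characters left out ...]
18077961759886, 497.93946258470964], [-0.9993115097122367, -0.026524162540998587, -0.025941768601025122, 50.26037472360884], [0.02697815804897481, -0.039492396700019576, -0.998855609981329, 1074.6028900534745], [0.0, 0.0, 0.0, 1.0]]
load_cell_rig [([646, -106, 7], 0.82)]
check_weight [([585, -125, 177], 0.78)]
grip_l [([588, -123, 180], 0.76)]
grip_r [([588, -123, 180], 0.76)]
keeper [([645, -109, 7], 0.71)]
weight_block [([565, 237, 31], 0.83)]
bail_bar [([587, -128, 175], 0.66), ([740, -232, 39], 0.29)]
cutters [([355, 70, 16], 0.79)]
yellow_driver [([380, 272, 12], 0.78)]
flux_pot [([737, -235, 37], 0.95)]
green_board [([384, -180, 5], 0.71), ([356, 73, 12], 0.46), ([571, 236, 35], 0.26)]
```

View pics/scene0.png

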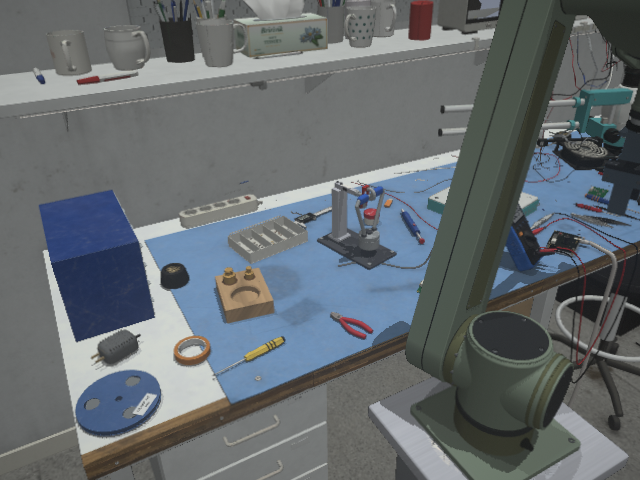

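View pics/top0.png

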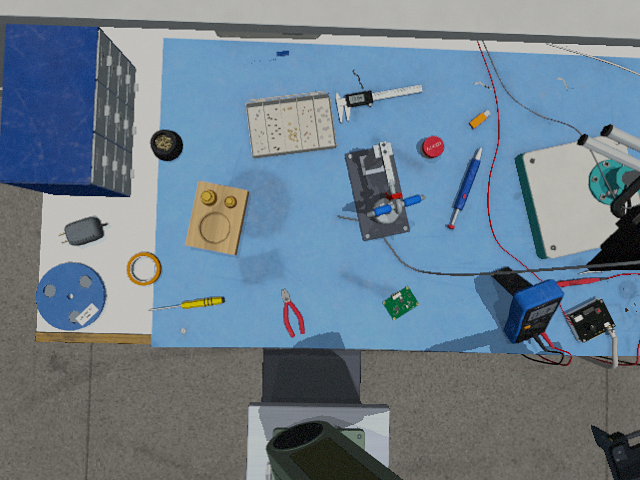

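```bash
cat > h.py <<'E'
import numpy as np, cv2
from workcell import status, vision
def cloud(f):
    H,W=f["depth"].shape
    fl=H/2/np.tan(np.radians(f["fov_y"]/2))
    K=np.array([[fl,0,f["cx"]],[0,fl,f["cy"]],[0,0,1.]])
    u,v=np.meshgrid(np.arange(W),np.arange(H))
    pts=np.stack([u,v],-1).reshape(-1,1,2).astype(np.float64)
    n=cv2.undistortPoints(pts,K,np.array([f["k1"],0,0,0,0.])).reshape(H,W,2)
    d=f["depth"].astype(float)
    p=np.dstack([n*d[...,None],d,np.ones_like(d)])
    P=p@np.array(f["pose"]).T
    P=P[...,:3]; P[d<=0]=np.nan
    return P
def crop(f,x0,y0,x1,y1,name,s=None):
    c=f["color"][y0:y1,x0:x1]; s=s or min(800/(x1-x0),600/(y1-y0))
    cv2.imwrite(name,cv2.resize(c,None,fx=s,fy=s,interpolation=cv2.INTER_CUBIC))
E
python3 - <<'E'
from h import *
for n,b in(("top",(335,130,435,250)),("scene",(310,165,410,275))):
    f=vision.grab_frame(n);P=cloud(f);np.savez(f"{n}.npz",P=P,c=f["color"])
    crop(f,*b,f"pics/{n}1.png",5)
    hsv=cv2.cvtColor(f["color"],cv2.COLOR_BGR2HSV)
    z=P[...,2]; m=np.zeros(z.shape,bool); m[b[1]:b[3],b[0]:b[2]]=1
    blue=m&(hsv[...,0]>100)&(hsv[...,0]<130)&(hsv[...,1]>150)&(z>130)
    lab=cv2.connectedComponentsWithStats(blue.astype(np.uint8))
    for i in range(1,lab[0]):
        q=P[lab[1]==i]; 
        if len(q)>5: print(n,"blue",len(q),np.nanmean(q,0).round(1),np.nanmin(q,0).round(1),np.nanmax(q,0).round(1))
    red=m&((hsv[...,0]<8)|(hsv[...,0]>172))&(hsv[...,1]>150)
    q=P[red&(z>100)];print("red",len(q),np.nanmean(q,0).round(1),np.nanmin(q,0).round(1),np.nanmax(q,0).round(1))
    # top of post/loadcell
    q=P[m&(z>155)&(z<182)&~blue];print("high",len(q))
    for lbl in("load_cell_rig","weight_block"):
        s=vision.silhouettes(n,lbl)
        if s:
            M=s[0]["pixels"];zz=P[M]
            zlo,zhi=(2,20) if lbl=="load_cell_rig" else (28,44)
            q=zz[(zz[:,2]>zlo)&(zz[:,2]<zhi)]
            r=cv2.minAreaRect(q[:,:2].astype(np.float32));print(n,lbl,s[0]["p"],len(q),r,np.median(q[:,2]))
E
```

```text
top blue 128 [ 600.8 -159.5  187.3] [ 590.7 -175.8  172.5] [ 610.8 -143.   191.4]
top blue 125 [ 581.  -103.   187.3] [ 570.8 -118.   175.8] [592.  -87.4 192.5]
red 72 [ 608.2 -124.6  186.5] [ 602.4 -136.6  140. ] [ 620.5 -116.3  202.3]
high 663
top load_cell_rig 0.56 2754 ((641.8375244140625, -120.1943130493164), (212.62278747558594, 113.32746124267578), 13.382039070129395) 8.862369514838065
top weight_block 0.68 2418 ((568.9700927734375, 236.73529052734375), (111.41820526123047, 145.2079620361328), 80.34963989257812) 36.059009269189914
scene blue 28 [ 595.3 -156.3  186.1] [ 588.9 -170.5  181.3] [ 602.1 -146.4  189.7]
scene blue 37 [576.3 -98.6 185.9] [ 569.  -112.5  182. ] [585.6 -85.6 190.1]
red 8 [ 605.4 -125.2  197.3] [ 601.2 -134.4  195.2] [ 612.4 -118.   199.2]
high 404
scene load_cell_rig 0.56 1294 ((632.1569213867188, -116.33208465576172), (209.6367950439453, 117.89030456542969), 11.09147834777832) 7.348994333600558
```

View pics/top1.png

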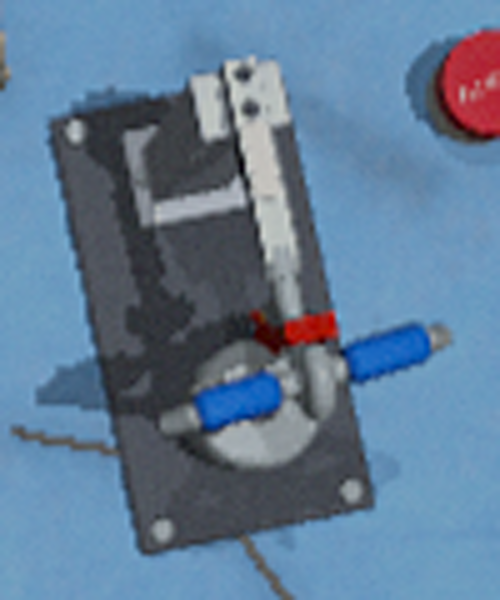

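View pics/scene1.png

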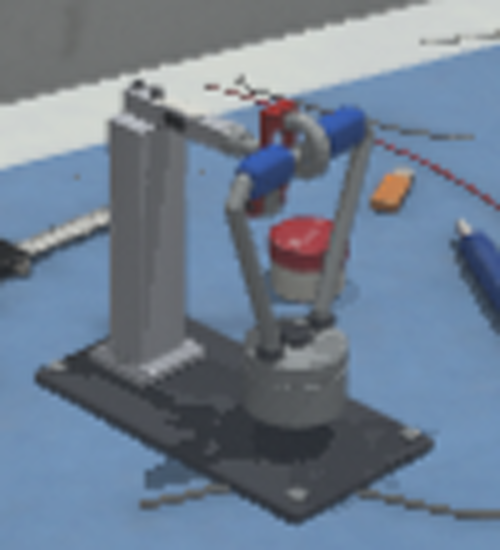

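Run:
```python
from h import *
d=np.load("top.npz");P=d["P"];z=P[...,2]
def region(x0,y0,x1,y1):
    m=np.zeros(z.shape,bool);m[y0:y1,x0:x1]=1;return m
def line(q,n):
    v=cv2.fitLine(q[:,:2].astype(np.float32),cv2.DIST_HUBER,0,.01,.01).ravel();a=np.degrees(np.arctan2(v[1],v[0]))
    print(n,len(q),"ang",(a+90)%180-90,"pt",v[2:],"zmed",np.median(q[:,2]));return v
m=region(378,140,396,184)
q=P[m&(z>168)&(z<182)];line(q,"loadcell")
hsv=cv2.cvtColor(d["c"],cv2.COLOR_BGR2HSV)
m=region(335,130,435,250)
blue=m&(hsv[...,0]>100)&(hsv[...,0]<130)&(hsv[...,1]>150)&(z>183)
line(P[blue],"grips")
n,l=cv2.connectedComponents(blue.astype(np.uint8))
for i in range(1,n):
    q=P[l==i]
    if len(q)>20: print(cv2.minAreaRect(q[:,:2].astype(np.float32)))
q=P[m&(z>4)&(z<12)];print("base",cv2.minAreaRect(q[:,:2].astype(np.float32)))
mb=region(180,175,255,262)
q=P[mb&(z>31)&(z<41)];r=cv2.minAreaRect(q[:,:2].astype(np.float32));print("block",r,cv2.boxPoints(r).tolist())
q=P[mb&(z>17)&(z<24)]
print("well pts",len(q),cv2.minEnclosingCircle(q[:,:2].astype(np.float32)),np.median(q,0))
q=P[mb&(z>45)];print("brass",len(q),q.mean(0),q.max(0))
im=cv2.resize(d["c"][170:270,170:270],None,fx=5,fy=5,interpolation=cv2.INTER_CUBIC);cv2.imwrite("pics/block.png",im)
```

```text
loadcell 315 ang 14.007935 pt [ 673.2349 -111.6806] zmed 175.3676820835342
grips 240 ang -71.03607 pt [ 591.2805  -131.27548] zmed 187.63199630569488
((601.12451171875, -160.02899169921875), (14.419320106506348, 32.29745101928711), 19.90364646911621)
((581.474365234375, -103.29008483886719), (13.792136192321777, 31.821941375732422), 19.829742431640625)
base ((645.381591796875, -139.73452758789062), (273.73236083984375, 228.14508056640625), 1.3386597633361816)
block ((568.9700927734375, 236.73529052734375), (111.41820526123047, 145.2079620361328), 80.34963989257812) [[488.0547180175781, 193.98550415039062], [631.2078247070312, 169.64352416992188], [649.885498046875, 279.4850769042969], [506.73236083984375, 303.8270568847656]]
well pts 638 ((562.0048217773438, 202.96170043945312), 73.81580352783203) [546.9348774  240.54773134  20.19085941]
brass 236 [607.94099469 235.70361315  60.4382951 ] [625.30704053 267.20887784  74.13770775]
```

View pics/block.png

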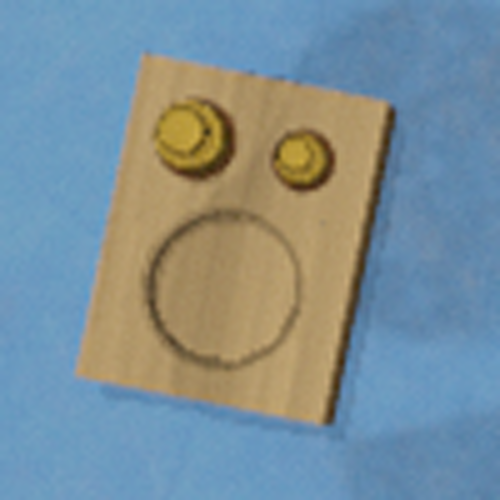

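```bash
python3 -m jog '[[0.0912,0.0427,-0.0236,-0.0038,0,0,0],[0.0912,0.0427,-0.0236,-0.0038,0,0,0],[0.0912,0.0427,-0.0236,-0.0038,0,0,0],[0.0912,0.0427,-0.0236,-0.0038,0,0,0],[0.0912,0.0427,-0.0236,-0.0038,0,0,0],[0.0912,0.0427,-0.0236,-0.0038,0,0,0],[0.0912,0.0427,-0.0236,-0.0038,0,0,0],[0.0912,0.0427,-0.0236,-0.0038,0,0,0],[0.0912,0.0427,-0.0236,-0.0038,0,0,0],[0.0912,0.0427,-0.0236,-0.0038,0,0,0],[0.0912,0.0427,-0.0236,-0.0038,0,0,0],[0.0912,0.0427,-0.0236,-0.0038,0,0,0]]'
python3 -m jog '[[0.055,0,0,0,0,0,-0.173],[0.055,0,0,0,0,0,-0.173],[0.055,0,0,0,0,0,-0.173],[0.055,0,0,0,0,0,-0.173],[0.055,0,0,0,0,0,-0.173],[0.055,0,0,0,0,0,-0.173],[0.055,0,0,0,0,0,-0.173],[0.055,0,0,0,0,0,-0.173],[0.055,0,0,0,0,0,-0.173],[0.055,0,0,0,0,0,0],[0.055,0,0,0,0,0,0]]'
```

```text
time_s: 3.0
ee_pos: [581.8, -100.1, 450.5]
ee_rot: [180.0, -0.0, 19.8]
force: [0.6, -1.1, -0.8]
gripper_width: 91.1
time_s: 4.38
ee_pos: [580.9, -101.4, 450.3]
ee_rot: [-180.0, 0.0, 108.8]
force: [0.1, 0.7, 1.3]
gripper_width: 55.1
```

```bash
python3 -m jog '[[0.055,0.001,0,0.03,0,0,0],[0.055,0,0,0.03,0,0,0],[0.055,0,0,0.025,0,0,0],[0.055,0,0,0.015,0,0,0],[0.055,0,0,0,0,0,0]]'
python3 - <<'E'
from h import *
f=vision.grab_frame("top");crop(f,335,130,435,250,"pics/top2.png",5)
f=vision.grab_frame("scene");crop(f,310,100,410,275,"pics/scene2.png",3.4)
s=status.state();print(s["ee_pos"],s["force"])
E
```

```text
time_s: 5.0
ee_pos: [580.5, -100.5, 349.5]
ee_rot: [-179.9, -0.1, 108.9]
force: [-0.1, -0.4, 0.2]
gripper_width: 55.0
[ 580.91369835 -100.55735573  351.2170544 ] [ 0.41967795 -0.34101499 -0.01176637]
```

View pics/top2.png

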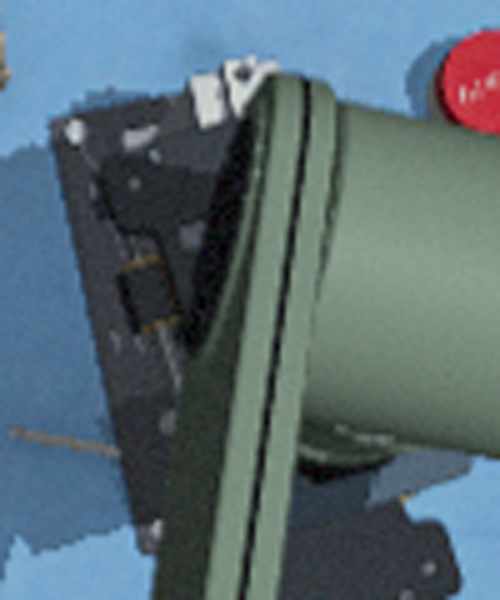

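View pics/scene2.png

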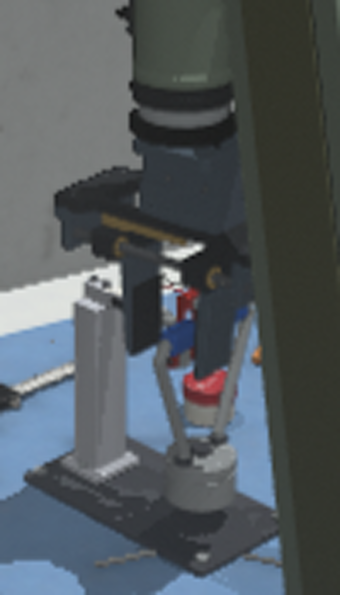

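```bash
python3 -m jog '[[0.03,0,0,0,0,0,0],[0.024,0,0,0,0,0,0],[0.02,0,0,0,0,0,0],[0.017,0,0,0,0,0,0],[0.014,0,0,0,0,0,0],[0.01,0,0,0,0,0,0]]' 8
```

```text
time_s: 5.85
ee_pos: [580.5, -100.5, 350.3]
ee_rot: [-180.0, 0.0, 109.0]
force: [-0.0, -0.6, 0.7]
gripper_width: 16.0
```

```bash
python3 -c "
from workcell import status
s=status.state();print(s['force'],s['torque'],s['gripper_width'],s['ee_pos'])"
```

```text
[-0.03764646 -0.55414679  0.67896733] [-0.01652258 -0.08829871 -0.0219132 ] 16.00009339158867 [ 580.48487389 -100.49058669  350.34331211]
```

```bash
python3 -m jog '[[0.005,0,0,0,0,0,0],[0.005,0,0,0,0,0,0],[0.005,0,0,-0.001,0,0,0],[0.005,0,0,-0.001,0,0,0],[0.005,0,0,0,0,0,0]]' 45
```

```text
time_s: 6.48
ee_pos: [580.4, -100.4, 351.6]
ee_rot: [-179.9, -0.0, 109.0]
force: [-0.6, 0.6, -5.9]
gripper_width: 15.5
```

```bash
python3 -c "
from workcell import status
s=status.state();print(s['force'],s['torque'],s['gripper_width'],s['ee_pos'])"
```

```text
[-0.61343032  0.62880561 -5.87272428] [ 0.15874975 -0.11802946  0.01266853] 15.484107736540645 [ 580.39860521 -100.41611582  351.63727569]
```

```bash
python3 -m jog '[[0.005,-0.0004,0.004,0,0,0,0],[0.005,-0.0004,0.004,0,0,0,0],[0.005,-0.0004,0.004,0,0,0,0],[0.005,-0.0003,0.004,0,0,0,0],[0.005,0,0,0,0,0,0]]'
```

```text
time_s: 7.1
ee_pos: [596.3, -96.8, 352.5]
ee_rot: [-180.0, 0.0, 109.0]
force: [-3.5, -2.1, -2.2]
gripper_width: 15.8
```

```bash
python3 -c "
from workcell import status
s=status.state();print(s['force'],s['torque'],s['gripper_width'],s['ee_pos'])"
```

```text
[-3.53651706 -2.0908311  -2.24858526] [-0.29080717  0.49759069 -0.17414615] 15.776786723207897 [596.30932365 -96.78182652 352.46555703]
```

```bash
python3 -m jog '[[0.005,-0.0003,0.004,0,0,0,0],[0.005,-0.0003,0.004,0,0,0,0],[0.005,0,0,0,0,0,0],[0.005,0,0,0,0,0,0]]'
python3 - <<'E'
from h import *
f=vision.grab_frame("scene");crop(f,310,150,400,250,"pics/scene3.png",6)
s=status.state();print(s["ee_pos"],s["force"],s["torque"])
E
```

```text
time_s: 7.6
ee_pos: [603.9, -94.8, 352.4]
ee_rot: [-180.0, 0.0, 109.0]
force: [-3.6, -2.8, -2.4]
gripper_width: 15.5
[603.89085815 -94.79658836 352.39224857] [-3.89856103 -3.83035194 -2.13320442] [-0.4159079   0.56544319 -0.18331477]
```

View pics/scene3.png

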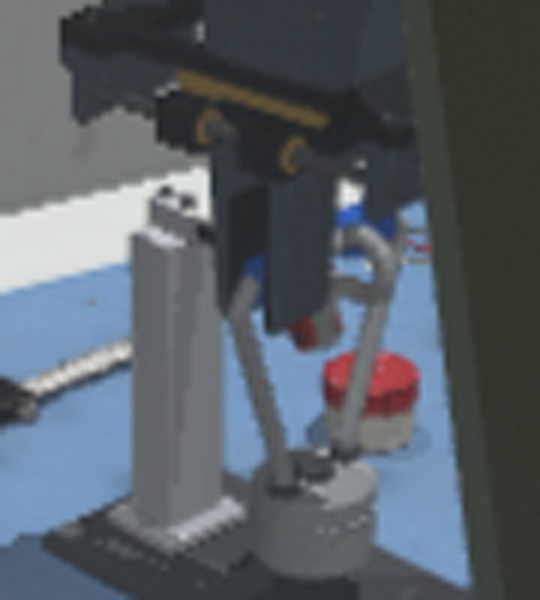

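```bash
python3 -m jog '[[0.005,0,0,-0.004,0,0,0],[0.005,0,0,-0.004,0,0,0],[0.005,0,0,-0.004,0,0,0],[0.005,0,0,0,0,0,0]]'
```

```text
time_s: 8.15
ee_pos: [604.2, -94.5, 365.0]
ee_rot: [179.9, 0.0, 109.0]
force: [-2.5, -0.4, -2.9]
gripper_width: 15.7
```

```bash
python3 -c "
from workcell import status
s=status.state();print(s['force'],s['torque'],s['gripper_width'],s['ee_pos'])"
```

```text
[-2.45916035 -0.41650097 -2.94428873] [-0.00050516  0.42840284 -0.11703465] 15.747976647737923 [604.18761696 -94.48891881 365.02368713]
```

```bash
python3 -m jog '[[0.005,0,0,-0.005,0,0,0],[0.005,0,0,-0.005,0,0,0],[0.005,0,0,-0.007,0,0,0],[0.005,0,0,-0.007,0,0,0],[0.005,0,0,-0.006,0,0,0],[0.005,0,0,0,0,0,0],[0.005,0,0,0,0,0,0]]'
python3 - <<'E'
from h import *
f=vision.grab_frame("scene");crop(f,310,150,400,250,"pics/scene4.png",6)
s=status.state();print(s["ee_pos"],s["force"],s["torque"])
E
```

```text
time_s: 9.02
ee_pos: [603.9, -94.6, 394.2]
ee_rot: [-180.0, -0.0, 109.0]
force: [-0.3, -0.3, -5.1]
gripper_width: 16.1
[603.85986745 -94.65298897 393.98516243] [-0.50152685 -0.173137   -5.05479898] [ 0.19546764 -0.03293723  0.00778782]
```

View pics/scene4.png

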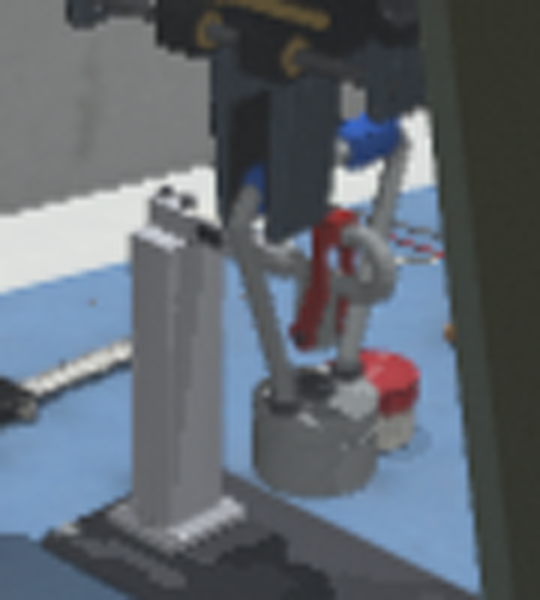

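```bash
python3 -m jog '[[0.005,0,0,-0.003,0,0,0],[0.005,0.0007,-0.008,0,0,0,0],[0.005,0.0012,-0.0137,0,0,0,0],[0.005,0.0012,-0.0137,0,0,0,0],[0.005,0.0012,-0.0137,0,0,0,0],[0.005,0.0012,-0.0137,0,0,0,0],[0.005,0.0012,-0.0137,0,0,0,0],[0.005,0.0012,-0.0137,0,0,0,0],[0.005,0.0012,-0.0137,0,0,0,0],[0.005,0.0007,-0.008,0,0,0,0],[0.005,0,0,0,0,0,0]]'
python3 - <<'E'
from h import *
f=vision.grab_frame("scene");crop(f,270,130,430,270,"pics/scene5.png",4)
s=status.state();print(s["ee_pos"],s["force"],s["torque"])
E
```

```text
time_s: 10.45
ee_pos: [494.4, -121.9, 397.5]
ee_rot: [180.0, 0.0, 108.9]
force: [1.1, -0.2, -4.6]
gripper_width: 15.7
[ 494.94560123 -121.84379026  397.5157577 ] [-0.02292412 -0.13378634 -4.65948169] [ 0.12026683 -0.11886063 -0.03413791]
```

View pics/scene5.png

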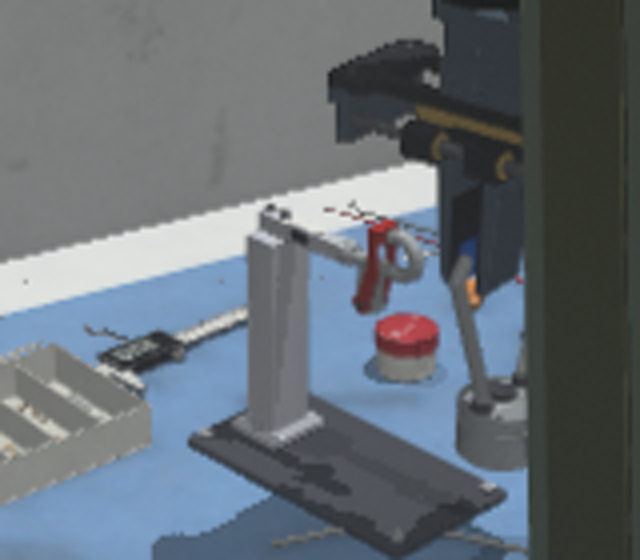

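```bash
python3 -m jog '[[0.005,0.014,0.0065,-0.005,0,0,0],[0.005,0.033,0.0155,-0.005,0,0,0],[0.005,0.033,0.0155,0,0,0,0],[0.005,0.033,0.0155,0,0,0,0],[0.005,0.033,0.0155,0,0,0,0],[0.005,0.033,0.0155,0,0,0,0],[0.005,0.033,0.0155,0,0,0,0],[0.005,0.033,0.0155,0,0,0,0],[0.005,0.033,0.0155,0,0,0,0],[0.005,0.033,0.0155,0,0,0,0],[0.005,0.033,0.0155,0,0,0,0],[0.005,0.014,0.0065,0,0,0,0]]'
python3 -m jog '[[0.005,0,0,0,0,0,0],[0.005,0,0,0,0,0,0]]'
python3 - <<'E'
from h import *
for n,b in(("scene",(180,150,340,350)),("top",(150,130,310,290))):
    f=vision.grab_frame(n);crop(f,*b,f"pics/{n}6.png",3);P=cloud(f);np.savez(f"{n}6.npz",P=P,c=f["color"])
s=status.state();print(s["ee_pos"],s["force"],s["torque"])
E
```

```text
time_s: 12.0
ee_pos: [537.3, 274.4, 407.3]
ee_rot: [180.0, -0.1, 109.1]
force: [0.3, -1.3, -5.2]
gripper_width: 15.8
time_s: 12.25
ee_pos: [537.3, 270.8, 407.3]
ee_rot: [-180.0, 0.1, 108.9]
force: [-1.0, -1.0, -5.6]
gripper_width: 15.4
[537.41161389 270.35574527 407.46840028] [-0.11154254  0.77236353 -4.97398332] [ 0.15844326 -0.08062095 -0.02017119]
```

View pics/scene6.png

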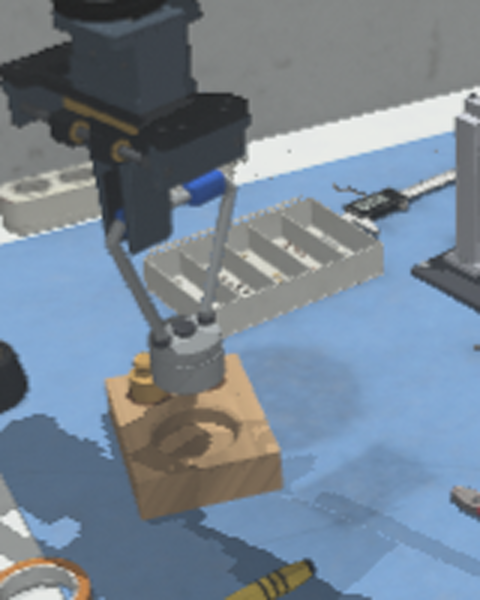

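View pics/top6.png

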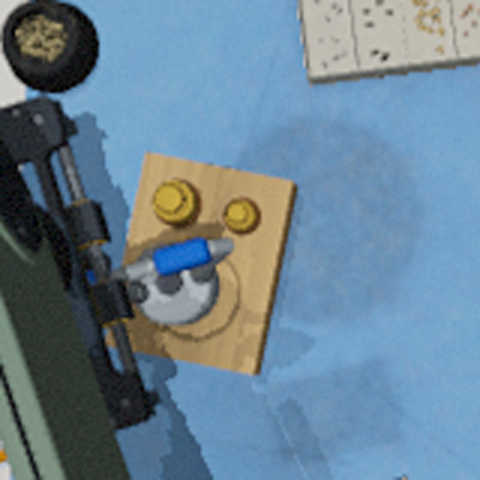

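Run:
```python
from h import *
from scipy.optimize import least_squares
s=status.state();tcp=s["ee_pos"];print(tcp)
for n,b in(("scene",(180,150,340,350)),("top",(150,130,310,290))):
    P=np.load(n+"6.npz")["P"].reshape(-1,3)
    P=P[np.isfinite(P).all(1)]
    m=(abs(P[:,0]-547)<45)&(abs(P[:,1]-240)<45)
    Q=P[m]
    h=np.histogram(Q[:,2],bins=np.arange(15,240,5));print(n,list(zip(h[1][:-1].astype(int),h[0])))
    for lo,hi in((85,100),(100,118)):
        q=Q[(Q[:,2]>lo)&(Q[:,2]<hi)]
        if len(q)>15:
            r=least_squares(lambda c:np.hypot(q[:,0]-c[0],q[:,1]-c[1])-28,[547,240],loss="soft_l1",f_scale=1.5)
            print("side",lo,hi,len(q),r.x,np.median(abs(r.fun)))
    q=Q[(Q[:,2]>119)&(Q[:,2]<132)]
    if len(q)>30:
        print("topface",len(q),cv2.minEnclosingCircle(q[:,:2].astype(np.float32)),np.median(q,0))
        A=np.c_[q[:,:2],np.ones(len(q))];c=np.linalg.lstsq(A,q[:,2],rcond=None)[0];print("plane tilt deg",np.degrees(c[:2]))
    q=Q[(Q[:,2]>200)]
P=np.load("top6.npz");c=P["c"];P=P["P"];hsv=cv2.cvtColor(c,cv2.COLOR_BGR2HSV);z=P[...,2]
m=(hsv[...,0]>100)&(hsv[...,0]<130)&(hsv[...,1]>150)&(z>200)&(abs(P[...,0]-557)<40)&(abs(P[...,1]-220)<40)
q=P[m];print("grip_r",len(q),cv2.minAreaRect(q[:,:2].astype(np.float32)),np.median(q[:,2]))
```

```text
[537.41161389 270.35574527 407.46840028]
scene [(np.int64(15), np.int64(148)), (np.int64(20), np.int64(143)), (np.int64(25), np.int64(53)), (np.int64(30), np.int64(223)), (np.int64(35), np.int64(310)), (np.int64(40), np.int64(1)), (np.int64(45), np.int64(0)), (np.int64(50), np.int64(0)), (np.int64(55), np.int64(0)), (np.int64(60), np.int64(0)), (np.int64(65), np.int64(0)), (np.int64(70), np.int64(0)), (np.int64(75), np.int64(0)), (np.int64(80), np.int64(4)), (np.int64(85), np.int64(38)), (np.int64(90), np.int64(36)), (np.int64(95), np.int64(47)), (np.int64(100), np.int64(49)), (np.int64(105), np.int64(45)), (np.int64(110), np.int64(55)), (np.int64(115), np.int64(41)), (np.int64(120), np.int64(156)), (np.int64(125), np.int64(73)), (np.int64(130), np.int64(35)), (np.int64(135), np.int64(20)), (np.int64(140), np.int64(21)), (np.int64(145), np.int64(13)), (np.int64(150), np.int64(21)), (np.int64(155), np.int64(18)), (np.int64(160), np.int64(18)), (np.int64(165), np.int64(16)), (np.int64(170), np.int64(21)), (np.int64(175), np.int64(23)), (np.int64(180), np.int64(16)), (np.int64(185), np.
[... 1602 characters left out ...]
4(185), np.int64(0)), (np.int64(190), np.int64(3)), (np.int64(195), np.int64(1)), (np.int64(200), np.int64(1)), (np.int64(205), np.int64(1)), (np.int64(210), np.int64(0)), (np.int64(215), np.int64(3)), (np.int64(220), np.int64(3)), (np.int64(225), np.int64(3)), (np.int64(230), np.int64(7))]
side 85 100 19 [548.9676631  240.57700031] 0.11276241601657233
side 100 118 29 [549.24056512 240.36171532] 0.17457589730143752
topface 370 ((548.689697265625, 238.80322265625), 28.221900939941406) [540.67730888 237.61691671 124.68124065]
plane tilt deg [2.47977357 0.92015329]
grip_r 213 ((559.7467041015625, 235.34954833984375), (70.69220733642578, 55.134864807128906), 56.89586639404297) 244.35667555383338
```

```bash
python3 -m jog '[[0.005,0.0008,-0.0014,0.008,0,0,0],[0.005,0,0,0.012,0,0,0],[0.005,0,0,0.012,0,0,0],[0.005,0,0,0.009,0,0,0],[0.005,0,0,0.004,0,0,0],[0.005,0,0,0,0,0,0],[0.005,0,0,0,0,0,0]]'
python3 - <<'E'
from h import *
from scipy.optimize import least_squares
for n,b in(("scene",(190,220,300,340)),("top",(170,170,270,270))):
    f=vision.grab_frame(n);crop(f,*b,f"pics/{n}7.png",5);P=cloud(f).reshape(-1,3)
    m=(abs(P[:,0]-547)<45)&(abs(P[:,1]-240)<45);Q=P[m]
    q=Q[(Q[:,2]>43)&(Q[:,2]<74)]
    r=least_squares(lambda c:np.hypot(q[:,0]-c[0],q[:,1]-c[1])-28,[547,240],loss="soft_l1",f_scale=1.5)
    print(n,"side",len(q),r.x,np.median(abs(r.fun)))
s=status.state();print(s["ee_pos"],s["force"],s["torque"])
E
```

```text
time_s: 13.22
ee_pos: [536.0, 271.8, 362.8]
ee_rot: [179.9, -0.0, 109.0]
force: [1.0, -0.4, -4.4]
gripper_width: 15.8
scene side 273 [546.6181501  243.77276523] 1.0790283610289855
top side 42 [548.22801393 241.9965459 ] 0.2086030861497914
[535.96103133 271.76707843 362.81245641] [-0.34821662 -0.16140253 -4.58547001] [ 0.11742931 -0.10989666  0.01243147]
```

View pics/scene7.png

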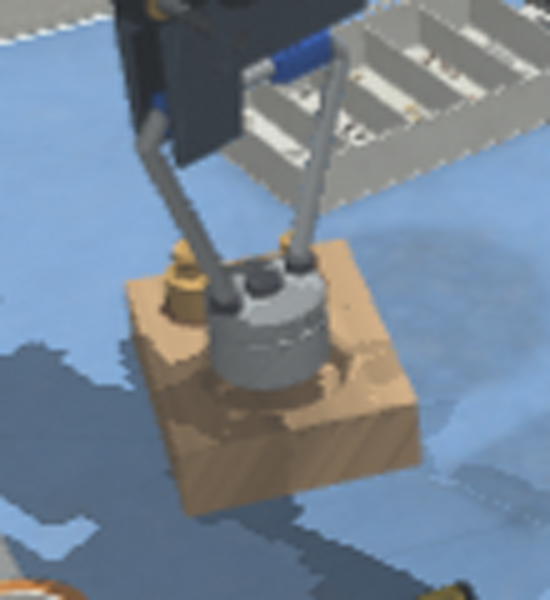

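View pics/top7.png

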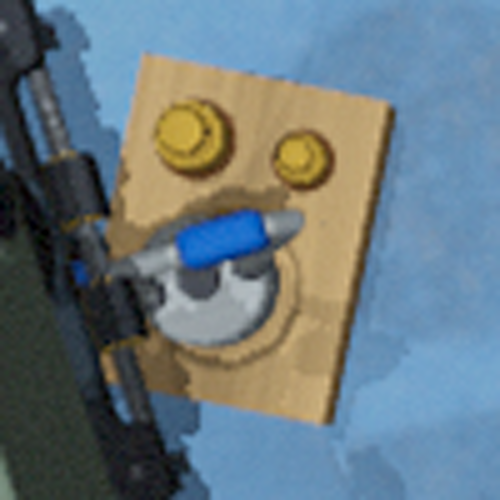

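Run:
```python
from h import *
from scipy.optimize import least_squares
for n in("scene","top"):
    P=np.load(n+".npz")["P"];Q=P.reshape(-1,3);m=(abs(Q[:,0]-569)<95)&(abs(Q[:,1]-237)<80)
    q=Q[m&(Q[:,2]>32)&(Q[:,2]<40)];q=q[np.isfinite(q).all(1)]
    r=cv2.minAreaRect(q[:,:2].astype(np.float32));print(n,r)
    # well wall: circle radius 33 in mid-depth
    w=Q[(abs(Q[:,0]-547)<42)&(abs(Q[:,1]-240)<42)&(Q[:,2]>22)&(Q[:,2]<34)]
    r=least_squares(lambda c:np.hypot(w[:,0]-c[0],w[:,1]-c[1])-33,[547,240],loss="soft_l1",f_scale=1.5);print(len(w),r.x,np.median(abs(r.fun)))
    w=Q[(abs(Q[:,0]-547)<42)&(abs(Q[:,1]-240)<42)&(Q[:,2]>16)&(Q[:,2]<24)];print("floor",len(w),w.mean(0),w.min(0),w.max(0))
```

```text
scene ((565.6321411132812, 239.19281005859375), (110.51335144042969, 151.03416442871094), 80.47745513916016)
192 [545.13886293 242.53112188] 2.002735361897596
floor 278 [555.89781585 239.38573515  19.74824602] [528.20431903 209.71845673  16.08809362] [580.92004005 270.22366722  23.91055832]
top ((568.9700927734375, 236.73529052734375), (111.41820526123047, 145.2079620361328), 80.34963989257812)
307 [545.8063813  239.73704792] 5.853073822734771
floor 646 [547.03012404 241.79625306  20.09651379] [514.12241508 211.215328    16.00084575] [579.02998344 273.71976736  23.96953016]
```

```bash
python3 -m jog '[[0.005,-0.0008,-0.0017,0,0,0,0],[0.005,0,0,0.005,0,0,0],[0.005,0,0,0.005,0,0,0],[0.005,0,0,0.004,0,0,0],[0.005,0,0,0.003,0,0,0],[0.005,0,0,0,0,0,0]]'
```

```text
time_s: 14.08
ee_pos: [534.5, 270.4, 344.9]
ee_rot: [-180.0, 0.0, 109.0]
force: [-0.3, -0.1, -5.1]
gripper_width: 15.6
```

```bash
python3 -m jog '[[0.005,0,0,0.001,0,0,0],[0.005,0,0,0.001,0,0,0],[0.005,0,0,0,0,0,0]]'
```

```text
time_s: 14.45
ee_pos: [534.5, 270.4, 343.3]
ee_rot: [-180.0, 0.0, 109.0]
force: [-0.0, -0.8, -4.6]
gripper_width: 15.9
```

Below the block's rim with no contact; easing on to the floor.

```bash
python3 -m jog '[[0.005,0,0,0.0005,0,0,0],[0.005,0,0,0.0005,0,0,0],[0.005,0,0,0,0,0,0]]'
```

```text
time_s: 14.82
ee_pos: [534.5, 270.5, 343.1]
ee_rot: [179.9, -0.0, 109.0]
force: [-1.0, -0.2, 1.3]
gripper_width: 15.5
```

```bash
python3 -m jog '[[0.005,0,0,0.0005,0,0,0],[0.005,0,0,0.0005,0,0,0],[0.005,0,0,0,0,0,0]]'
```

```text
time_s: 15.2
ee_pos: [534.5, 270.6, 343.0]
ee_rot: [179.9, -0.0, 109.0]
force: [-3.0, 1.7, 6.6]
gripper_width: 15.5
```

```bash
python3 -m jog '[[0.005,0,0,-0.0005,0,0,0],[0.005,0,0,-0.0003,0,0,0],[0.005,0,0,0,0,0,0]]' 20
python3 -m jog '[[0.017,0,0,0,0,0,0],[0.02,0,0,0,0,0,0],[0.03,0,0,0,0,0,0],[0.045,0,0,0,0,0,0],[0.045,0,0,0,0,0,0]]' 10
python3 - <<'E'
from h import *
for n,b in(("scene",(190,220,300,340)),("top",(170,170,270,270))):
    f=vision.grab_frame(n);crop(f,*b,f"pics/{n}8.png",5)
E
```

```text
time_s: 15.58
ee_pos: [534.6, 270.7, 343.0]
ee_rot: [179.9, -0.0, 109.0]
force: [-1.9, 0.9, 6.9]
gripper_width: 15.7
time_s: 16.2
ee_pos: [534.6, 270.3, 342.0]
ee_rot: [-180.0, 0.0, 109.0]
force: [-0.9, 0.2, 0.1]
gripper_width: 44.5
```

View pics/scene8.png

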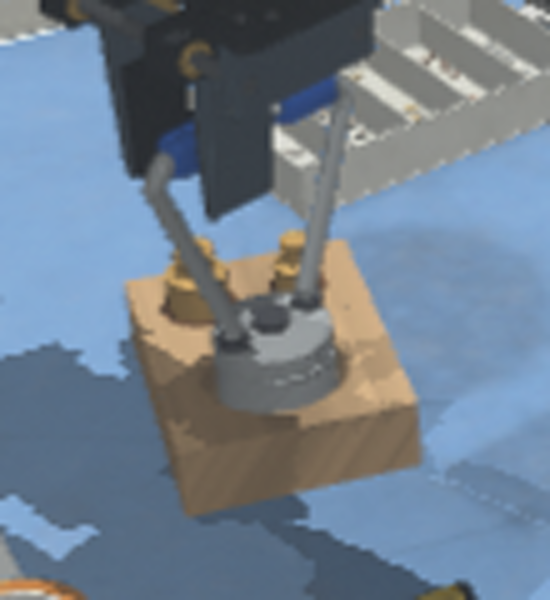

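Released and standing in the well. Retreat straight up and check.

```bash
python3 -m jog '[[0.045,0,0,-0.01,0,0,0],[0.045,0,0,-0.02,0,0,0],[0.045,0,0,-0.03,0,0,0],[0.045,0,0,-0.04,0,0,0],[0.045,0.03,-0.03,-0.03,0,0,0],[0.045,0.04,-0.04,0,0,0,0],[0.045,0.04,-0.04,0,0,0,0],[0.045,0.04,-0.04,0,0,0,0],[0.045,0,0,0,0,0,0],[0.045,0,0,0,0,0,0]]'
python3 - <<'E'
from h import *
from scipy.optimize import least_squares
for n in("scene","top"):
    f=vision.grab_frame(n);cv2.imwrite(f"pics/{n}9.png",f["color"]);
    P=cloud(f).reshape(-1,3);P=P[np.isfinite(P).all(1)]
    Q=P[(abs(P[:,0]-547)<40)&(abs(P[:,1]-240)<40)]
    q=Q[(Q[:,2]>54)&(Q[:,2]<65)];print(n,"cyl top median z",np.median(q[:,2]),len(q))
    q=Q[(Q[:,2]>38)&(Q[:,2]<57)];r=least_squares(lambda c:np.hypot(q[:,0]-c[0],q[:,1]-c[1])-28,[547,240],loss="soft_l1",f_scale=1.5);print("centre",r.x)
    B=P[(abs(P[:,0]-547)<70)&(abs(P[:,1]-240)<80)&(P[:,2]>160)&(P[:,2]<190)];print("bar",len(B),B.mean(0),B.max(0),B.min(0))
    if n=="top":crop(f,170,170,270,270,"pics/top9c.png",5)
    else: crop(f,190,170,400,340,"pics/scene9c.png",3.5)
print(status.state()["ee_pos"])
E
```

```text
time_s: 17.55
ee_pos: [344.0, 363.5, 472.8]
ee_rot: [179.9, 0.0, 109.0]
force: [-0.2, -0.4, -0.1]
gripper_width: 45.1
scene cyl top median z 59.50392090851375 236
centre [545.03502076 242.30046633]
bar 256 [542.41041231 233.23779564 172.58419694] [563.851729   275.6222091  182.34951526] [522.37220925 188.77143387 160.12038916]
top cyl top median z 60.08882936667857 290
centre [549.16957588 239.0799174 ]
bar 439 [546.38314338 237.92296943 176.40206541] [568.51857536 296.65648777 183.60317066] [525.16212308 184.48554057 160.92360605]
[344.82707478 363.1415686  472.34456236]
```

View pics/scene9c.png

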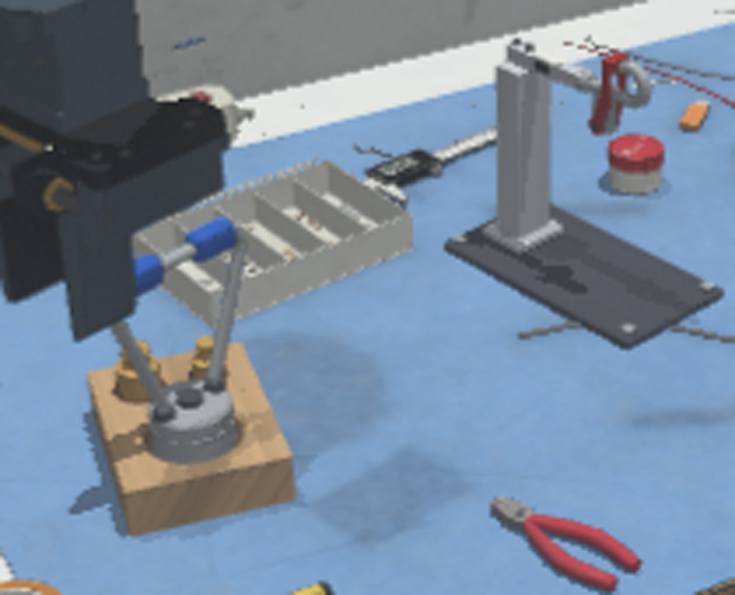

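View pics/top9.png

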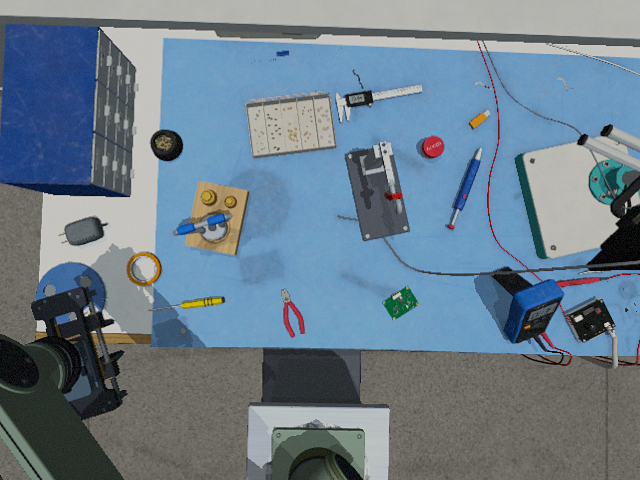

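```bash
python3 -c "
from workcell import ticket
print(ticket.job_done())"
```

```text
the job is handed in; nothing more can be done
None
```

The weight is off the load cell and standing upright and fully home in the block's large well, and I have handed the job in. The last move ended at about 17.5 s on the robot's clock.

**What I did:** I pinched the bail by its +y grip and raised it about 1 mm to take its weight off the hook. I then pushed it back 24 mm so the bail held the keeper open, lifted it about 46 mm behind the tip and drew it about 88 mm to the front. I lowered it into the well under force checks, let go and backed the arm away.

**What the last checks showed:**
- **Weight:** the cylinder's top face is 59.5 to 60.1 mm above the bench, against 60 expected for fully home. The bar sits at the right height.
- **Keeper:** it is shut in the last scene picture.
- **Other things:** the cutters, screwdriver, flux pot and circuit board look unmoved, judged by eye from the pictures.
- **Forces:** in the readings I took, the wrist force stayed below about 8 N. That includes pressing roughly 12 N on the well floor for a moment.

**What disagreed:**
- **Bail and rig not aligned:** the bail hung about 5° turned from the rig's axis, and I gripped it as it hung.
- **Cameras a few mm apart:** the two cameras place the seated weight about 4 mm apart in x and 3 mm in y. They differed by about 2 mm on the well itself, so I put this down to calibration and a partial view.

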